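# Pick a mirror glass from the slotted stock rack

### The job

Lift the loose protective cap off the top edge of the capped mirror glass and set it down, right way up, in the shallow wooden tray. Then draw that glass up out of its rack slot by its top edge, keep it upright, and lower it gently into the slot of the steel order stand until it stands on the bottom. Set both down before letting go, do not drop them; leave the other two glasses in their slots and do not disturb the spray can.

Things in the scene. Friction and masses are not known exactly. Their poses are not given: they have to be found in the camera images.
- rack: fixed grey stock rack, 156 (x) x 190 (y) x 50 mm high, base plate 10 mm thick. Three parallel slots run along its x at y = -60, 0 and +60 mm; each is 9 mm wide, 136 mm long, 40 mm deep (floor at z = 10 mm, top at z = 50 mm). Origin: centre of the underside
- glass: the capped mirror glass, silver faces on black backing: flat rectangular panel 130 mm long (x), 6 mm thick (y), 105 mm tall (z), the tallest of the three; 0.13 to 0.25 kg. Stands on its long edge in one of the rack's slots (any of the three). Origin: centre of its bottom edge
- cap: loose grey plastic cap, an upside-down U-channel 120 mm long (x), 20.5 mm wide (y), 34 mm tall (z), 60 g. Its groove, 8.5 mm wide, 20 mm deep, opens downward; it sits over the glass's top edge, its origin 85 mm above the glass's origin, its top 14 mm above the glass's top edge. Origin: centre of its underside (foot of the skirts)
- tray: fixed shallow wooden tray, 180 (x) x 100 (y) x 22 mm high, walls and floor 5 mm thick, empty. Origin: centre of the underside
- stand: fixed steel order stand, one slot along its x: base 190 x 120 x 10 mm; two fences 140 mm long, inner faces 18 mm apart about y = 0, upright to z = 70 mm, then flaring to a mouth about 34 mm wide at z = 83 mm; low end stops (to z = 30 mm) 166 mm apart. Slot floor at z = 10 mm. The glass fits either way round. Origin: centre of the underside
- small_glass: another mirror glass without cap, 105 x 6 x 85 mm tall, standing in another rack slot; stays there. Origin: centre of its bottom edge
- low_glass: another mirror glass without cap, 130 x 6 x 75 mm tall, standing in the remaining rack slot; stays there. Origin: centre of its bottom edge
- spray_can: spray can, 60 mm diameter, 170 mm tall, standing beyond the rack; to be left alone. Origin: centre of its underside
Not all that is in view belongs to the job. There is more than one size of the cap; the job needs the middle-sized.

How it is judged:
By the outcome, as a careful person would: the job done as asked, in the order asked, and still so for the second after the job is handed in, with the robot touching nothing.
It also fails if it takes over 72 s, if anything falls off the work surface, if the arm or the gripper's body presses on something with over 40 N, if the wrist force passes 120 N, or if a joint passes its speed limit or range.

### The arm

A 6-joint arm with a two-finger parallel gripper is mounted at the origin on the work surface. World frame = base frame: x ahead of the robot, y to its left, z up, the work surface at z = 0. Lengths are in m, angles in rad, forces in N, time in s.
With the tool pointing down it reaches from about 0.325 to 0.775 m from the base axis. Payload 5.5 kg.
Tool frame: the origin (TCP) lies between the finger pads; the fingertips stand 25 mm ahead of it and the grasp point (between the pads) lies 6 mm ahead of it; z points along the fingers, y is the direction in which the jaws open and shut (so a half turn about z gives the same grasp; the last joint's range is limited). The gripper opens to 85 mm and grips with 20 to 120 N. Pads are 22 mm wide; open, the fingers measure 114 mm over their backs; the gripper's body (76 mm by 85 mm) begins 54 mm behind the grasp point. The pads swing forward as they close: fully open they stand 13 mm farther back than shut.
Start: joints at [-1.224, 0.091, 1.231, -0, 1.82, -0.057], TCP at [0.236, -0.552, 0.256] pointing down, gripper open.
Joint ranges: [-2.87, 2.87], [-0.86, 2.18], [0.17, 2.46], [-1.51, 4.65], [0.06, 2.69], [-2.65, 2.65]. Speed limits (rad/s): [2.57, 2.57, 3.01, 3.14, 3.14, 3.14].

### API

Orientations are given as a unit quaternion [w, x, y, z].
In Python, from rig import robot gives the robot as it stands.
- The arm moves only by the shell command python3 -m creep 'ROWS' [FORCE]. ROWS is JSON, a list of rows, each an object with "dr": the turn, a rotation vector about the tool's x, y, z in rad, a list of three; "delta_pos": the shift along the tool's x, y, z in mm, a list of three; "grip": the opening, from 0 (shut) to 1 (fully open). In form: [{"dr": [ax, ay, az], "delta_pos": [x, y, z], "grip": grip}, ...]. A call has 1 to 12 rows; each row shifts and turns the commanded pose from where the row before left it, along the tool's axes as they then stand; what a row does not reach is not made up. A row lasts 1/8 s, in which the tool goes at most 62.5 mm and 10.7 degrees, less where a joint would pass 70% of its speed; a pose out of reach is approached as far as the arm can. A call with a gripper value outside its range is refused whole. The fingers move at their own pace and stop on an object; FORCE is the grip in N (left out, the last holds). Time passes only in rows, so rows that do not move let the fingers close. It gives the time, the measured TCP pose, the force and the opening at its end, in the units of the state.
- robot.observe(): the state, without advancing time (a new reading comes with each control period).
- robot.camera(name): name is "scene" or "top" or "wrist"; returns a dict with "color" (384x512x3 uint8, red, green, blue), "fx", "fy", "cx", "cy" (pixels), "dist" ([k1, k2, p1, p2, k3] as OpenCV has them; the pictures are not rectified), "view" (4x4, takes a point from world to camera coordinates). Camera axes: x right, y down, z forward; pixel columns grow to the right and rows downward; lengths in m; the calibration is good to about 2 mm. A picture is of the moment at which its call begins. There is no depth.
- robot.finish_job(): hands the job in, once; it reports no verdict.
Trained networks look in a picture, given as the dict that the camera call returned (one of the last four; its "shot" number tells which), for a name from the list of things; names that differ only in an ending like _2 or _b are one class to them, and where a whole thing is asked for, a point or a joint stands for the part that bears it (a point fixed in the world has none). Each returns a list of dicts, best first, with "p" (0 to 1); they miss things now and then, are a little off and sometimes report something else, mostly with a low value. They report only what shows in the picture. A call takes as long as a camera call. They do not tell look-alikes from the thing itself.
- robot.outline_of(name, picture): "region" (384x512 bool, what is visible of it) and "centre" ([column, row] in pixels, amid what is visible of it).
The state is a dict: "time": time; "joint_pos": joint angles; "dq": joint speeds; "tau": joint torques, N m; "tool_pos": TCP position; "tcp_rot": TCP orientation; "contact_force": force on the tool from outside, world axes, zero at the start; "moment": the same for the moment, N m; "grip_width": finger opening in m.
Only numpy, scipy, OpenCV 4.12 (cv2) and the standard library are available. Lean on these libraries where they do the work, as an engineer would, in place of code of your own. Each camera call takes 0.05 s, during which the arm holds its last target.

## Working session

There is one attempt and no reset: what is moved stays moved. The work goes in short steps, Python scripts to look and compute and a shell command to move; the robot and the scene stay as the last step left them, time stands still between calls to the robot, and variables do not carry over. Pictures are saved under pics/ and viewed, and the job is handed in when it is done.

```bash
ls; mkdir -p pics
python3 - <<'E'
from rig import robot
import cv2
s=robot.observe(); print({k:s[k] for k in('time','tool_pos','tcp_rot','grip_width','contact_force')})
for n in('scene','top','wrist'):
    c=robot.camera(n); cv2.imwrite(f'pics/{n}0.png',cv2.cvtColor(c['color'],cv2.COLOR_RGB2BGR))
    print(n,c['shot'],c['fx'],c['cx'],c['cy'],c['dist']);print(c['view'])
E
```

```text
pics
{'time': 0.0, 'tool_pos': array([ 0.23565454, -0.55152048,  0.25513351]), 'tcp_rot': array([-9.97007961e-04,  9.79688736e-01,  2.00521742e-01, -1.30270868e-04]), 'grip_width': 0.08515665215994153, 'contact_force': array([-0.75395696,  0.6564603 ,  0.2592746 ])}
scene 1 382.70950349951806 252.94827652079644 194.33367420854526 [0.01782404 0.         0.         0.         0.        ]
[[-0.57596306  0.81724878 -0.01926067  0.29636196]
 [ 0.43796279  0.28859219 -0.85141244 -0.15872348]
 [-0.69025731 -0.49881758 -0.52414299  1.27665658]
 [ 0.          0.          0.          1.        ]]
top 2 397.2665080602936 251.6482765036746 194.4517539814994 [-0.00758845  0.          0.          0.          0.        ]
[[ 2.77143921e-02 -9.99289344e-01 -2.55483646e-02  4.84376919e-04]
 [-9.94705212e-01 -2.50389771e-02 -9.96724182e-02  5.44845221e-01]
 [ 9.89618805e-02  2.81754519e-02 -9.94692259e-01  1.02251261e+00]
 [ 0.00000000e+00  0.00000000e+00  0.00000000e+00  1.00000000e+00]]
wrist 3 309.0380535515325 251.7952128201463 195.11218097112595 [0.01759106 0.         0.         0.         0.        ]
[[ 0.39389234 -0.91915524 -0.00157275 -0.59953169]
 [-0.8827419  -0.37876361  0.27803752 -0.03631448]
 [-0.25615534 -0.10812852 -0.96056893  0.37784306]
 [ 0.          0.          0.          1.        ]]
```

View pics/scene0.png

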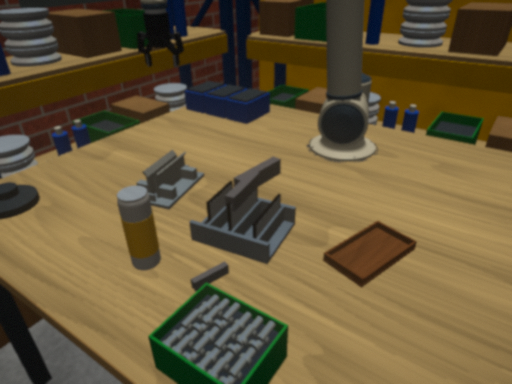

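View pics/top0.png

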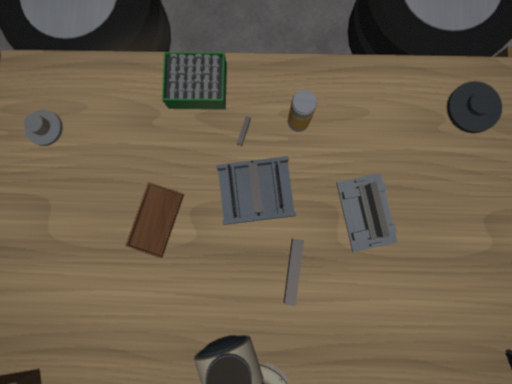

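View pics/wrist0.png

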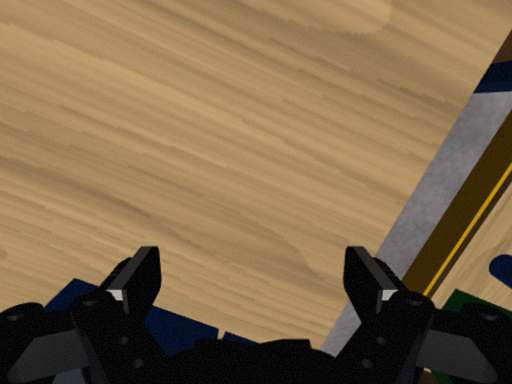

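```bash
cat > h.py <<'E'
import numpy as np, cv2
from scipy.optimize import minimize
def proj(c,P):
    V=np.array(c['view']);K=np.array([[c['fx'],0,c['cx']],[0,c['fy'],c['cy']],[0,0,1.]])
    r,_=cv2.Rodrigues(V[:3,:3])
    return cv2.projectPoints(np.asarray(P,float).reshape(-1,3),r,V[:3,3].copy(),K,np.array(c['dist'],float))[0].reshape(-1,2)
def box(x,y,z0,z1): return np.array([[sx*x/2,sy*y/2,z] for sx in(-1,1) for sy in(-1,1) for z in(z0,z1)])
M={'rack':box(.156,.190,0,.05),'tray':box(.18,.1,0,.022),
 'stand':np.vstack([box(.19,.12,0,.01),box(.14,.034,.07,.083)]),'cap':box(.12,.0205,0,.034),'spray_can':np.array([[.03*np.cos(a),.03*np.sin(a),z] for a in np.linspace(0,6.28,30) for z in(0,.17)])}
def place(m,p,z=0):
    x,y,a=p;R=np.array([[np.cos(a),-np.sin(a),0],[np.sin(a),np.cos(a),0],[0,0,1]])
    return m@R.T+[x,y,z]
def hullmask(pts,S=4):
    im=np.zeros((384*S,512*S),np.uint8)
    cv2.fillConvexPoly(im,cv2.convexHull(np.round(pts*S+S/2-.5).astype(np.int32)),1);return cv2.resize(im.astype(np.float32),(512,384),interpolation=cv2.INTER_AREA)
def regmask(reg):
    n,l,st,_=cv2.connectedComponentsWithStats(reg.astype(np.uint8));k=1+np.argmax(st[1:,4])
    ys,xs=np.nonzero(l==k);im=np.zeros((384,512),np.uint8);cv2.fillConvexPoly(im,cv2.convexHull(np.c_[xs,ys].astype(np.int32)),1);return im.astype(np.float32)
def fit(obs,m,p0,z=0):
    # obs list (cam, mask)
    def cost(p):
        t=0
        for c,mk in obs:
            h=hullmask(proj(c,place(m,p,z)));t+=1-np.minimum(h,mk).sum()/np.maximum(h,mk).sum()
        return t
    sx=np.array([[0,0,0],[.02,0,0],[0,.02,0],[0,0,.15]])+np.array(p0)
    r=minimize(cost,p0,method='Nelder-Mead',options=dict(initial_simplex=sx,xatol=2e-4,fatol=1e-4));return r.x,r.fun
def ray(c,uv,z):
    V=np.array(c['view']);K=np.array([[c['fx'],0,c['cx']],[0,c['fy'],c['cy']],[0,0,1.]])
    d=np.append(cv2.undistortPoints(np.array([[uv]],float),K,np.array(c['dist'],float)).ravel(),1)
    R=V[:3,:3];o=-R.T@V[:3,3];d=R.T@d;return o+d*(z-o[2])/d[2]
E
python3 - <<'E'
from h import *
from rig import robot
C={n:robot.camera(n) for n in('top','scene')}
vis={n:c['color'].copy() for n,c in C.items()}
for name,z in(('rack',0),('tray',0),('stand',0),('cap',.095),('spray_can',0),('glass',0),('small_glass',0),('low_glass',0)):
    obs={}
    for n,c in C.items():
        ds=robot.outline_of(name,c)
        for d in ds: print(name,n,round(d['p'],2),np.round(d['centre']),d['region'].sum())
        if ds:
            if name=='cap':
                w=[d for d in ds if abs(d['centre'][0]-(256 if n=='top' else 248))<12 and abs(d['centre'][1]-(188 if n=='top' else 182))<25]
                ds=w
            if ds: obs[n]=(c,regmask(ds[0]['region']),ds[0])
    if name in M and 'top' in obs:
        p0=ray(C['top'],obs['top'][2]['centre'],z+.02);p0[2]=0
        for keys in(['top'],['top','scene']):
            if all(k in obs for k in keys):
                p,f=fit([obs[k][:2] for k in keys],M[name],p0,z);print('  FIT',keys,np.round(p[:2],4),'yaw deg',round(np.degrees(p[2]),2),round(f,3))
        for n in C:
            h=cv2.convexHull(proj(C[n],place(M[name],p,z)).astype(np.float32)).astype(int);cv2.polylines(vis[n],[h],True,(255,0,0),1)
for n in vis: cv2.imwrite(f'pics/fit_{n}.png',cv2.resize(vis[n][60:340,80:440],None,fx=2.1,fy=2.1,interpolation=cv2.INTER_CUBIC)[:,:,::-1])
E
```

```text
rack top 0.88 [260. 190.] 3464
rack scene 0.68 [248. 235.] 3588
  FIT ['top'] [0.5556 0.0059] yaw deg 8.52 0.025
  FIT ['top', 'scene'] [0.5571 0.0054] yaw deg 8.89 0.159
tray top 0.93 [160. 221.] 2715
tray scene 0.95 [372. 254.] 3337
  FIT ['top'] [0.473  0.2737] yaw deg -17.05 0.047
  FIT ['top', 'scene'] [0.4735 0.2731] yaw deg -16.3 0.073
stand top 0.56 [367. 209.] 3306
stand scene 0.93 [170. 176.] 2185
  FIT ['top'] [ 0.5075 -0.2925] yaw deg 13.9 0.054
  FIT ['top', 'scene'] [ 0.5087 -0.2929] yaw deg 14.09 0.167
cap top 0.97 [295. 273.] 851
cap top 0.88 [258. 187.] 419
cap top 0.61 [246. 130.] 176
cap top 0.31 [157. 219.] 2609
cap scene 0.97 [211. 279.] 499
cap scene 0.7 [242. 190.] 715
  FIT ['top'] [0.5536 0.0053] yaw deg 8.57 0.081
  FIT ['top', 'scene'] [0.5543 0.0052] yaw deg 8.5 0.2
spray_can top 0.94 [302. 110.] 864
spray_can scene 0.82 [140. 224.] 2566
  FIT ['top'] [ 0.7503 -0.1052] yaw deg 1.88 0.09
  FIT ['top', 'scene'] [ 0.7544 -0.1063] yaw deg 10.95 0.152
glass scene 0.71 [247. 234.] 3466
glass scene 0.6 [236. 208.] 526
small_glass top 0.49 [277. 190.] 154
small_glass scene 0.95 [218. 200.] 457
small_glass scene 0.64 [138. 226.] 2521
low_glass top 0.67 [231. 198.] 116
low_glass scene 0.7 [266. 219.] 484
```

View pics/fit_top.png

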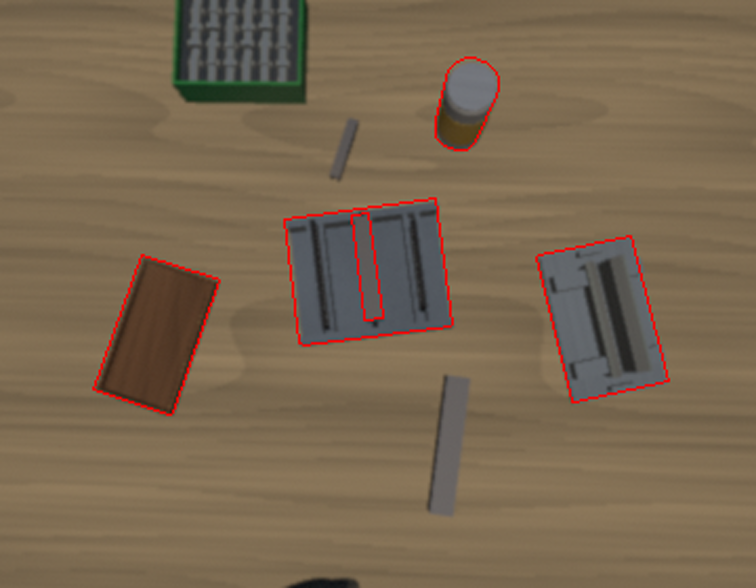

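View pics/fit_scene.png

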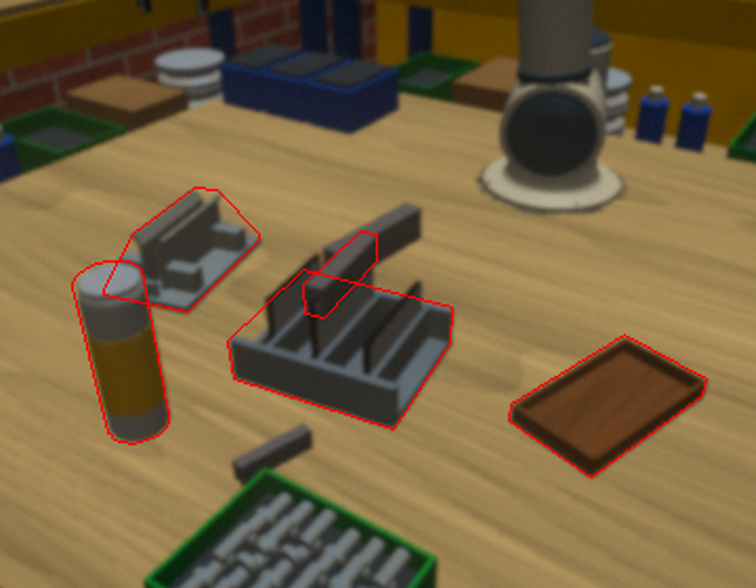

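```bash
cat >> h.py <<'E'
from scipy.spatial.transform import Rotation as Ro
def goto(s,x,y,z,yawdeg):
    w,a,b,c=s['tcp_rot'];R=Ro.from_quat([a,b,c,w])
    yaw=np.degrees(np.arctan2(R.as_matrix()[1,0],R.as_matrix()[0,0]))
    d=R.inv().apply(np.array([x,y,z])-s['tool_pos'])*1000
    T=Ro.from_euler('z',yawdeg,degrees=True)*Ro.from_quat([1,0,0,0]);rv=(R.inv()*T).as_rotvec()
    T2=Ro.from_euler('z',yawdeg+180,degrees=True)*Ro.from_quat([1,0,0,0]);rv2=(R.inv()*T2).as_rotvec()
    print('t',round(s['time'],2),'pos',np.round(s['tool_pos'],4),'yaw',round(yaw,2),'zaxis',np.round(R.as_matrix()[:,2],3),'F',np.round(s['contact_force'],1),'w',round(s['grip_width'],4))
    print(' delta mm in present tool axes',np.round(d,1),'norm',np.linalg.norm(d).round(1),'dr',np.round(rv,3),'alt',np.round(rv2,3))
    dn=T.inv().apply(np.array([x,y,z])-s['tool_pos'])*1000; print(' delta mm if turned first',np.round(dn,1))
E
python3 -c "
from h import *
from rig import robot
goto(robot.observe(),.5535,.0055,.25,8.5)"
```

```text
t 1.05 pos [ 0.2358 -0.5518  0.2563] yaw 23.14 zaxis [ 0. -0. -1.] F [-0.4  0.  -0.3] w 0.0855
 delta mm in present tool axes [ 511.2 -387.6    6.3] norm 641.5 dr [ 0.    -0.     0.255] alt [ 0.     0.    -2.886]
 delta mm if turned first [ 396.6 -504.2    6.3]
```

```bash
python3 -m creep '[{"dr":[0,0,0],"delta_pos":[25,-20,0],"grip":0.6},{"dr":[0,0,0],"delta_pos":[50,-38,0],"grip":0.6},{"dr":[0,0,0],"delta_pos":[50,-38,0],"grip":0.6},{"dr":[0,0,0],"delta_pos":[50,-38,0],"grip":0.6},{"dr":[0,0,0],"delta_pos":[50,-38,0],"grip":0.6},{"dr":[0,0,0],"delta_pos":[50,-38,0],"grip":0.6},{"dr":[0,0,0],"delta_pos":[50,-38,0],"grip":0.6},{"dr":[0,0,0],"delta_pos":[50,-38,0],"grip":0.6},{"dr":[0,0,0],"delta_pos":[50,-38,0],"grip":0.6},{"dr":[0,0,0],"delta_pos":[50,-38,0],"grip":0.6},{"dr":[0,0,0],"delta_pos":[36,-26,0],"grip":0.6},{"dr":[0,0,0.13],"delta_pos":[0,0,0],"grip":0.6}]' 30
python3 -c "
from h import *
from rig import robot
goto(robot.observe(),.5535,.0055,.25,8.5)"
```

```text
time: 2.55
tool_pos: [0.5527, 0.0065, 0.2555]
tcp_rot: [-0.0, 0.991, 0.137, -0.0]
contact_force: [0.2, 0.0, 0.5]
grip_width: 0.051
t 2.55 pos [0.5527 0.0065 0.2555] yaw 15.78 zaxis [-0.001  0.001 -1.   ] F [0.2 0.  0.5] w 0.051
 delta mm in present tool axes [0.5 1.2 5.5] norm 5.7 dr [-0.001  0.001  0.127] alt [-1.000e-03 -1.000e-03 -3.014e+00]
 delta mm if turned first [0.6 1.1 5.5]
```

```bash
python3 -m creep '[{"dr":[0,0,0.127],"delta_pos":[0,0,0],"grip":0.6},{"dr":[0,0,0],"delta_pos":[0.6,1.1,20],"grip":0.6},{"dr":[0,0,0],"delta_pos":[0,0,0],"grip":0.6}]'
python3 - <<'E'
from h import *
from rig import robot
goto(robot.observe(),.5535,.0055,.14,8.5)
for n in('wrist','scene','top'):
    c=robot.camera(n); cv2.imwrite(f'pics/{n}1.png',cv2.cvtColor(c['color'],cv2.COLOR_RGB2BGR))
E
```

```text
time: 2.92
tool_pos: [0.5517, 0.0023, 0.2331]
tcp_rot: [-0.0, 0.997, 0.074, -0.002]
contact_force: [-0.2, 0.5, 0.7]
grip_width: 0.0514
t 2.92 pos [0.5517 0.0023 0.2331] yaw 8.53 zaxis [-0.005  0.    -1.   ] F [-0.2  0.5  0.7] w 0.0514
 delta mm in present tool axes [ 2.7 -2.8 93.1] norm 93.2 dr [-0.001  0.005  0.001] alt [-7.000e-03 -2.000e-03 -3.141e+00]
 delta mm if turned first [ 2.2 -2.9 93.1]
```

View pics/wrist1.png

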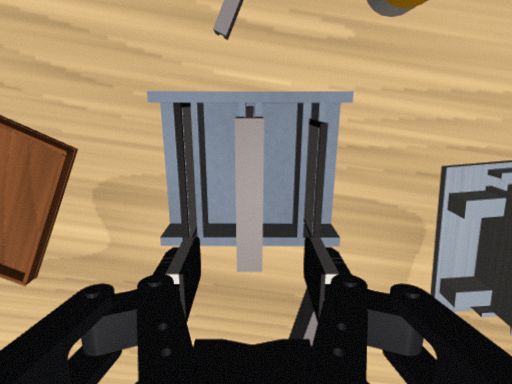

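View pics/scene1.png

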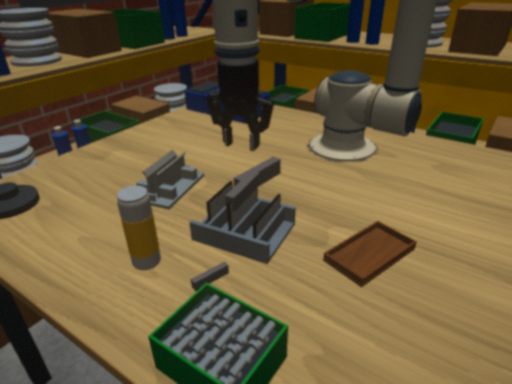

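Run:
```python
from h import *
from rig import robot
s=robot.observe()
c=robot.camera('scene'); print(proj(c,[s['tool_pos'],[.5535,.0055,.129]]))
c=robot.camera('wrist')
for d in robot.outline_of('cap',c): print(d['p'],d['centre'],d['region'].sum())
d=[d for d in robot.outline_of('cap',c) if abs(d['centre'][0]-250)<20][0]
print(fit([(c,regmask(d['region']))],M['cap'],[.5535,.0055,.148],.095))
```

```text
[[240.7510918  136.15124533]
 [243.46510684 182.93158182]]
0.95 [301.7, 325.7] 862
0.82 [228.6, 17.9] 709Traceback (most recent call last):
  File "<stdin>", line 7, in <module>
IndexError: list index out of range
```

Run:
```python
from h import *
from rig import robot
from scipy.optimize import least_squares
c=robot.camera('wrist');g=c['color'].astype(float).mean(2)
def edges(prof,off):
    d=np.gradient(cv2.GaussianBlur(prof.reshape(1,-1),(5,1),1).ravel()); i=np.argsort(-abs(d))[:6]; return sorted([(int(k+off),round(d[k],1)) for k in i])
for r in(130,150,180,210): print(r,edges(g[r-1:r+2,225:275].mean(0),225))
print(edges(g[100:140,245:255].mean(1),100),edges(g[255:290,245:255].mean(1),255))
s=robot.observe();print(goto(s,.5535,.0055,.14,8.5))
top=[[sx*.06,sy*.01025,.034] for sx in(1,-1) for sy in(1,-1)]
print(proj(c,place(np.array(top),[.5535,.0055,np.radians(8.5)],.095)))
w=Ro.from_quat(np.roll(s['tcp_rot'],-1))
print(proj(c,[s['tool_pos']+w.apply([0,0,.006]),s['tool_pos']+w.apply([0,0,.1])]))
```

```text
130 [(233, np.float64(3.1)), (234, np.float64(5.5)), (235, np.float64(4.9)), (262, np.float64(-5.2)), (263, np.float64(-6.1)), (264, np.float64(-3.7))]
150 [(234, np.float64(5.3)), (235, np.float64(5.9)), (236, np.float64(3.2)), (262, np.float64(-6.5)), (263, np.float64(-7.8)), (264, np.float64(-5.2))]
180 [(234, np.float64(4.3)), (235, np.float64(5.5)), (236, np.float64(4.1)), (261, np.float64(-4.4)), (262, np.float64(-7.2)), (263, np.float64(-6.7))]
210 [(234, np.float64(3.8)), (235, np.float64(6.1)), (236, np.float64(5.5)), (261, np.float64(-5.5)), (262, np.float64(-7.8)), (263, np.float64(-6.0))]
[(107, np.float64(-14.9)), (108, np.float64(-20.9)), (109, np.float64(-14.9)), (119, np.float64(18.9)), (120, np.float64(28.2)), (121, np.float64(21.1))] [(269, np.float64(2.8)), (270, np.float64(6.3)), (271, np.float64(7.9)), (272, np.float64(5.0)), (276, np.float64(-3.0)), (277, np.float64(-3.1))]
t 3.33 pos [0.5527 0.0024 0.2368] yaw 8.42 zaxis [ 0.001 -0.    -1.   ] F [ 0.6 -0.3  0.7] w 0.0508
 delta mm in present tool axes [ 1.1 -3.  96.8] norm 96.8 dr [ 0.    -0.001 -0.001] alt [-1.00e-03 -0.00e+00  3.14e+00]
 delta mm if turned first [ 1.2 -3.  96.8]
None
[[232.81980935 119.84608354]
 [261.83865141 119.8414503 ]
 [235.36621779 271.43791188]
 [260.55154465 271.42728405]]
[[251.51437455 271.14822509]
 [251.62751131 205.57405688]]
```

```bash
python3 -m creep '[{"dr":[0,0,0],"delta_pos":[1.2,-2.4,20],"grip":0.6},{"dr":[0,0,0],"delta_pos":[0,0,30],"grip":0.6},{"dr":[0,0,0],"delta_pos":[0,0,25],"grip":0.6},{"dr":[0,0,0],"delta_pos":[0,0,15],"grip":0.6},{"dr":[0,0,0],"delta_pos":[0,0,0],"grip":0.6}]'
python3 - <<'E'
from h import *
from rig import robot
goto(robot.observe(),.5535,.0048,.123,8.5)
c=robot.camera('wrist'); cv2.imwrite(f'pics/wrist2.png',cv2.cvtColor(c['color'],cv2.COLOR_RGB2BGR))
E
```

```text
time: 3.95
tool_pos: [0.5526, 0.0052, 0.1443]
tcp_rot: [-0.0, 0.997, 0.073, -0.002]
contact_force: [0.1, -0.5, -0.6]
grip_width: 0.0513
t 3.95 pos [0.5526 0.0052 0.1443] yaw 8.42 zaxis [-0.003  0.    -1.   ] F [ 0.1 -0.5 -0.6] w 0.0513
 delta mm in present tool axes [ 0.9  0.5 21.3] norm 21.4 dr [-0.001  0.003 -0.001] alt [5.00e-03 1.00e-03 3.14e+00]
 delta mm if turned first [ 0.8  0.5 21.3]
```

View pics/wrist2.png

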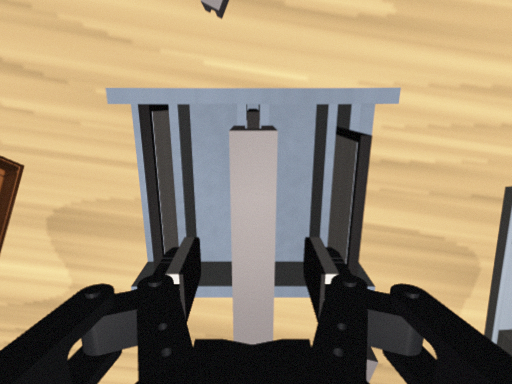

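Cap (cols 230–276) is centred between the fingers (200/304). Lower and close.

```bash
python3 -m creep '[{"dr":[0,0,0],"delta_pos":[0.5,0.3,12],"grip":0.6},{"dr":[0,0,0],"delta_pos":[0,0,9],"grip":0.6},{"dr":[0,0,0],"delta_pos":[0,0,0],"grip":0.4},{"dr":[0,0,0],"delta_pos":[0,0,0],"grip":0.2},{"dr":[0,0,0],"delta_pos":[0,0,0],"grip":0.1},{"dr":[0,0,0],"delta_pos":[0,0,0],"grip":0.1},{"dr":[0,0,0],"delta_pos":[0,0,0],"grip":0.1}]' 30
python3 - <<'E'
from h import *
from rig import robot
goto(robot.observe(),.5535,.0048,.123,8.5)
c=robot.camera('wrist'); cv2.imwrite(f'pics/wrist3.png',cv2.cvtColor(c['color'],cv2.COLOR_RGB2BGR))
E
```

```text
time: 4.88
tool_pos: [0.5541, 0.0048, 0.1254]
tcp_rot: [0.0, 0.997, 0.073, 0.0]
contact_force: [0.3, -0.5, -0.6]
grip_width: 0.0201
t 4.88 pos [0.5541 0.0048 0.1254] yaw 8.41 zaxis [ 0.  0. -1.] F [ 0.3 -0.5 -0.6] w 0.0201
 delta mm in present tool axes [-0.5 -0.1  2.4] norm 2.5 dr [ 0.    -0.    -0.002] alt [-0.   -0.    3.14]
 delta mm if turned first [-0.5 -0.1  2.4]
```

View pics/wrist3.png

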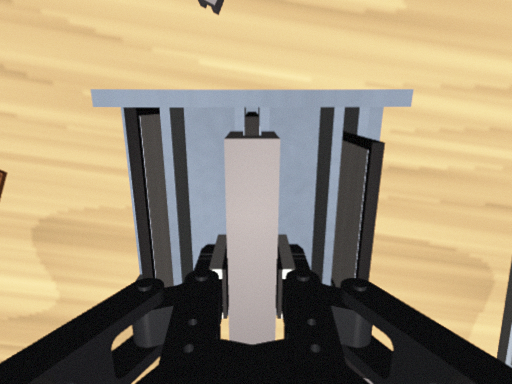

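```bash
python3 -m creep '[{"dr":[0,0,0],"delta_pos":[0,0,-3],"grip":0.1},{"dr":[0,0,0],"delta_pos":[0,0,-6],"grip":0.1},{"dr":[0,0,0],"delta_pos":[0,0,-10],"grip":0.1},{"dr":[0,0,0],"delta_pos":[0,0,-12],"grip":0.1},{"dr":[0,0,0],"delta_pos":[0,0,-15],"grip":0.1},{"dr":[0,0,0],"delta_pos":[0,0,-14],"grip":0.1},{"dr":[0,0,0],"delta_pos":[0,0,0],"grip":0.1}]'
python3 - <<'E'
from h import *
from rig import robot
goto(robot.observe(),.4735,.2731,.185,-16.5)
for n in('wrist','scene'):
    c=robot.camera(n); cv2.imwrite(f'pics/{n}4.png',cv2.cvtColor(c['color'],cv2.COLOR_RGB2BGR))
E
```

```text
time: 5.8
tool_pos: [0.5547, 0.0047, 0.1875]
tcp_rot: [0.0, 0.997, 0.073, 0.002]
contact_force: [-0.1, -0.3, -0.4]
grip_width: 0.0204
t 5.8 pos [0.5547 0.0047 0.1875] yaw 8.41 zaxis [ 0.003 -0.    -1.   ] F [-0.1 -0.3 -0.4] w 0.0204
 delta mm in present tool axes [ -41.1 -277.4    2.1] norm 280.4 dr [-0.    -0.003  0.435] alt [ 0.005 -0.    -2.707]
 delta mm if turned first [-154.1 -234.2    2.5]
```

View pics/wrist4.png

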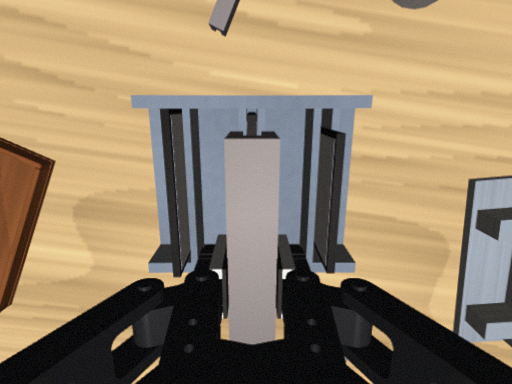

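View pics/scene4.png

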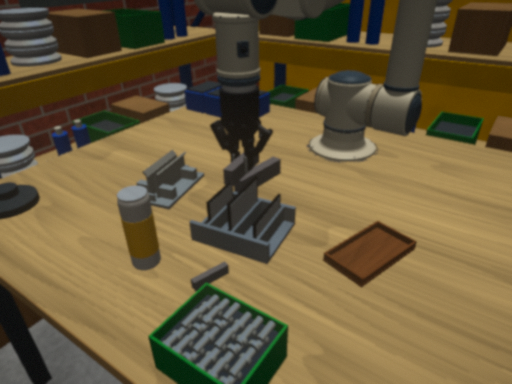

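```bash
python3 -m creep '[{"dr":[0,0,0],"delta_pos":[-4,-27,0],"grip":0.1},{"dr":[0,0,0],"delta_pos":[-6,-40,0],"grip":0.1},{"dr":[0,0,0],"delta_pos":[-6,-40,0],"grip":0.1},{"dr":[0,0,0],"delta_pos":[-6,-40,0],"grip":0.1},{"dr":[0,0,0],"delta_pos":[-6,-40,0],"grip":0.1},{"dr":[0,0,0],"delta_pos":[-6,-40,0],"grip":0.1},{"dr":[0,0,0],"delta_pos":[-5,-30,0],"grip":0.1},{"dr":[0,0,0],"delta_pos":[-2,-20,0],"grip":0.1},{"dr":[0,0,0.145],"delta_pos":[0,0,0],"grip":0.1},{"dr":[0,0,0.145],"delta_pos":[0,0,0],"grip":0.1},{"dr":[0,0,0.145],"delta_pos":[0,0,0],"grip":0.1},{"dr":[0,0,0],"delta_pos":[0,0,0],"grip":0.1}]'
python3 - <<'E'
from h import *
from rig import robot
goto(robot.observe(),.4735,.2731,.06,-16.5)
for n in('wrist','scene'):
    c=robot.camera(n); cv2.imwrite(f'pics/{n}5.png',cv2.cvtColor(c['color'],cv2.COLOR_RGB2BGR))
E
```

```text
time: 7.4
tool_pos: [0.473, 0.2725, 0.1847]
tcp_rot: [0.0, 0.99, -0.143, -0.0]
contact_force: [-1.0, -0.9, -0.6]
grip_width: 0.0198
t 7.4 pos [0.473  0.2725 0.1847] yaw -16.47 zaxis [-0.001 -0.001 -1.   ] F [-1.  -0.9 -0.6] w 0.0198
 delta mm in present tool axes [  0.3  -0.8 124.7] norm 124.8 dr [0.001 0.    0.001] alt [-1.000e-03  1.000e-03 -3.141e+00]
 delta mm if turned first [  0.3  -0.7 124.7]
```

View pics/wrist5.png

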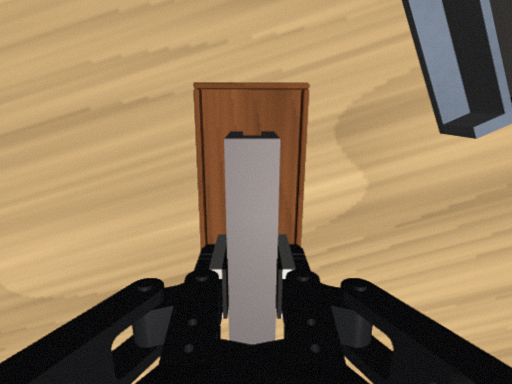

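View pics/scene5.png

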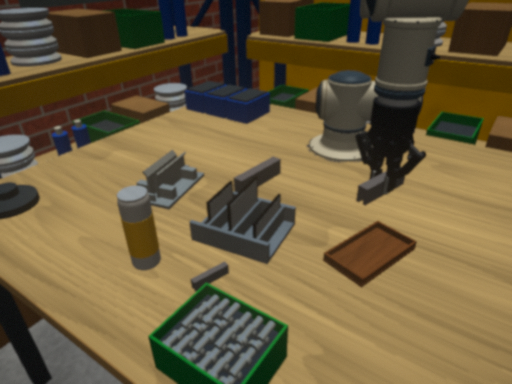

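```bash
python3 -m creep '[{"dr":[0,0,0],"delta_pos":[0,0,25],"grip":0.1},{"dr":[0,0,0],"delta_pos":[0,0,40],"grip":0.1},{"dr":[0,0,0],"delta_pos":[0,0,40],"grip":0.1},{"dr":[0,0,0],"delta_pos":[0,0,25],"grip":0.1},{"dr":[0,0,0],"delta_pos":[0,0,10],"grip":0.1},{"dr":[0,0,0],"delta_pos":[0,0,0],"grip":0.1},{"dr":[0,0,0],"delta_pos":[0,0,3],"grip":0.1},{"dr":[0,0,0],"delta_pos":[0,0,2],"grip":0.1},{"dr":[0,0,0],"delta_pos":[0,0,1],"grip":0.1},{"dr":[0,0,0],"delta_pos":[0,0,0],"grip":0.1}]'
python3 -c "
from h import *
from rig import robot
goto(robot.observe(),.4735,.2731,.035,-16.5)"
```

```text
time: 8.75
tool_pos: [0.473, 0.2728, 0.0395]
tcp_rot: [-0.0, 0.99, -0.144, 0.0]
contact_force: [0.5, -0.8, -0.4]
grip_width: 0.0199
t 8.75 pos [0.473  0.2728 0.0395] yaw -16.51 zaxis [ 0.  0. -1.] F [ 0.5 -0.8 -0.4] w 0.0199
 delta mm in present tool axes [ 0.4 -0.4  4.5] norm 4.5 dr [-0. -0. -0.] alt [-0.     0.     3.141]
 delta mm if turned first [ 0.4 -0.4  4.5]
```

Not yet in contact; small steps down.

```bash
python3 -m creep '[{"dr":[0,0,0],"delta_pos":[0,0,1],"grip":0.1},{"dr":[0,0,0],"delta_pos":[0,0,1],"grip":0.1},{"dr":[0,0,0],"delta_pos":[0,0,1],"grip":0.1},{"dr":[0,0,0],"delta_pos":[0,0,0],"grip":0.1}]'; python3 -m creep '[{"dr":[0,0,0],"delta_pos":[0,0,1],"grip":0.1},{"dr":[0,0,0],"delta_pos":[0,0,0],"grip":0.1}]'
```

```text
time: 9.25
tool_pos: [0.4728, 0.2727, 0.0361]
tcp_rot: [0.0, 0.99, -0.144, -0.0]
contact_force: [0.7, -0.6, -0.9]
grip_width: 0.0201
time: 9.5
tool_pos: [0.473, 0.2729, 0.0354]
tcp_rot: [-0.0, 0.99, -0.144, 0.0]
contact_force: [0.2, 0.5, -0.4]
grip_width: 0.0203
```

```bash
python3 -m creep '[{"dr":[0,0,0],"delta_pos":[0,0,0.7],"grip":0.1},{"dr":[0,0,0],"delta_pos":[0,0,0],"grip":0.1}]'; python3 -m creep '[{"dr":[0,0,0],"delta_pos":[0,0,0.7],"grip":0.1},{"dr":[0,0,0],"delta_pos":[0,0,0],"grip":0.1}]'
```

```text
time: 9.75
tool_pos: [0.4731, 0.2729, 0.0354]
tcp_rot: [-0.0, 0.99, -0.144, 0.0]
contact_force: [-3.0, -0.5, 5.1]
grip_width: 0.02
time: 10.0
tool_pos: [0.473, 0.2729, 0.0354]
tcp_rot: [-0.0, 0.99, -0.144, 0.0]
contact_force: [-3.5, -2.0, 9.4]
grip_width: 0.0198
```

```bash
python3 -m creep '[{"dr":[0,0,0],"delta_pos":[0,0,-0.7],"grip":0.1},{"dr":[0,0,0],"delta_pos":[0,0,0],"grip":0.3},{"dr":[0,0,0],"delta_pos":[0,0,0],"grip":0.4},{"dr":[0,0,0],"delta_pos":[0,0,0],"grip":0.45},{"dr":[0,0,0],"delta_pos":[0,0,0],"grip":0.45},{"dr":[0,0,0],"delta_pos":[0,0,-8],"grip":0.45},{"dr":[0,0,0],"delta_pos":[0,0,-25],"grip":0.45},{"dr":[0,0,0],"delta_pos":[0,0,-40],"grip":0.45},{"dr":[0,0,0],"delta_pos":[0,0,-50],"grip":0.45},{"dr":[0,0,0],"delta_pos":[0,0,-40],"grip":0.45},{"dr":[0,0,0],"delta_pos":[0,0,0],"grip":0.45}]'
python3 - <<'E'
from h import *
from rig import robot
goto(robot.observe(),.5535,.005,.2,8.5)
for n in('wrist','scene'):
    c=robot.camera(n); cv2.imwrite(f'pics/{n}6.png',cv2.cvtColor(c['color'],cv2.COLOR_RGB2BGR))
E
```

```text
time: 11.38
tool_pos: [0.4744, 0.2736, 0.2032]
tcp_rot: [-0.003, 0.99, -0.144, 0.004]
contact_force: [0.1, -0.1, -0.3]
grip_width: 0.0383
t 11.38 pos [0.4744 0.2736 0.2032] yaw -16.51 zaxis [ 0.008  0.004 -1.   ] F [ 0.1 -0.1 -0.3] w 0.0383
 delta mm in present tool axes [152.1 235.    2.7] norm 280.0 dr [-0.005 -0.008 -0.437] alt [-0.011  0.006  2.705]
 delta mm if turned first [ 38.5 277.3   3.2]
```

View pics/wrist6.png

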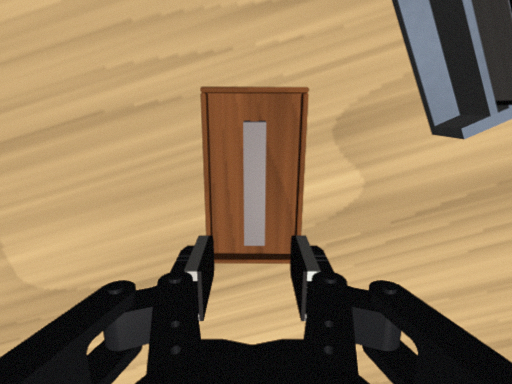

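View pics/scene6.png

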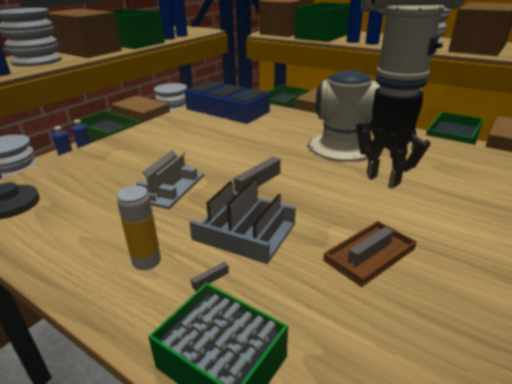

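Cap sits upright in the tray centre (column 243–266, rows 121–247). Back to the glass.

```bash
python3 -m creep '[{"dr":[0,0,-0.145],"delta_pos":[0,0,0],"grip":0.45},{"dr":[0,0,-0.145],"delta_pos":[0,0,0],"grip":0.45},{"dr":[0,0,-0.145],"delta_pos":[0,0,0],"grip":0.45},{"dr":[0,0,0],"delta_pos":[4,28,0],"grip":0.45},{"dr":[0,0,0],"delta_pos":[7,50,0],"grip":0.45},{"dr":[0,0,0],"delta_pos":[7,50,0],"grip":0.45},{"dr":[0,0,0],"delta_pos":[7,50,0],"grip":0.45},{"dr":[0,0,0],"delta_pos":[7,50,0],"grip":0.45},{"dr":[0,0,0],"delta_pos":[4,30,0],"grip":0.45},{"dr":[0,0,0],"delta_pos":[2,19,0],"grip":0.45},{"dr":[0,0,0],"delta_pos":[0,0,10],"grip":0.45},{"dr":[0,0,0],"delta_pos":[0,0,0],"grip":0.45}]'
python3 - <<'E'
from h import *
from rig import robot
s=robot.observe();goto(s,.5535,.005,.2,8.5)
for n in('wrist',):
    c=robot.camera(n); cv2.imwrite(f'pics/{n}7.png',cv2.cvtColor(c['color'],cv2.COLOR_RGB2BGR))
w=Ro.from_quat(np.roll(s['tcp_rot'],-1))
print(proj(c,[s['tool_pos']+w.apply([0,0,.006]),s['tool_pos']+w.apply([0,0,.1])]))
g=np.array([[sx*.065,sy*.003,.105] for sx in(1,-1) for sy in(1,-1)])
print(proj(c,place(g,[.5535,.005,np.radians(8.5)],.01)))
for r in (140,180,220): print(r,c['color'][r,238:268].mean(1).astype(int))
E
```

```text
time: 12.98
tool_pos: [0.5502, 0.0054, 0.1856]
tcp_rot: [-0.0, 0.997, 0.074, -0.002]
contact_force: [-0.4, 0.4, -0.5]
grip_width: 0.0386
t 12.97 pos [0.5502 0.0054 0.1856] yaw 8.46 zaxis [-0.003  0.001 -1.   ] F [-0.4  0.4 -0.5] w 0.0386
 delta mm in present tool axes [  3.2   0.9 -14.4] norm 14.8 dr [-0.001  0.003 -0.001] alt [5.000e-03 2.000e-03 3.141e+00]
 delta mm if turned first [  3.2   0.9 -14.4]
[[251.51277328 271.21400216]
 [251.62845378 205.58286942]]
[[248.18518575 109.77160239]
 [258.47171602 109.77606047]
 [248.7084504  302.09793885]
 [257.26974283 302.1082236 ]]
140 [146 148 149 153 156 152 155 153 155 155 132  82  52  54  59  54  56  60
  60  54  72 143 162 157 155 156 152 152 153 150]
180 [150 151 152 152 151 152 150 153 156 152 129  86  67  56  62  61  66  60
  60  59  97 141 152 152 157 153 152 151 147 146]
220 [155 151 151 148 143 144 146 143 143 143 123  97  66  66  60  61  63  60
  61  65 116 138 145 145 142 146 145 150 151 151]
```

View pics/wrist7.png

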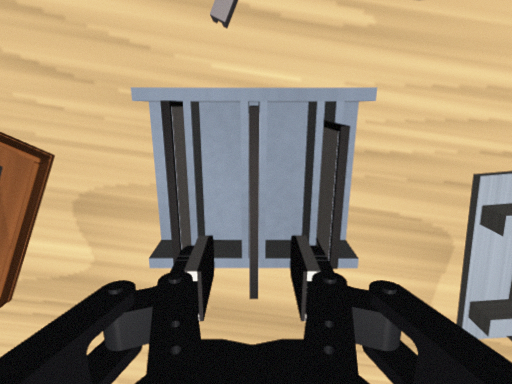

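```bash
python3 -m creep '[{"dr":[0,0,0],"delta_pos":[5.5,1,20],"grip":0.45},{"dr":[0,0,0],"delta_pos":[0,0,25],"grip":0.45},{"dr":[0,0,0],"delta_pos":[0,0,12],"grip":0.45},{"dr":[0,0,0],"delta_pos":[0,0,8],"grip":0.45},{"dr":[0,0,0],"delta_pos":[0,0,4],"grip":0.45},{"dr":[0,0,0],"delta_pos":[0,0,0],"grip":0.45}]'
python3 -c "
from h import *
from rig import robot
goto(robot.observe(),.556,.005,.114,8.5)"
```

```text
time: 13.78
tool_pos: [0.5568, 0.0042, 0.1189]
tcp_rot: [0.0, 0.997, 0.073, 0.0]
contact_force: [-0.0, -0.1, -0.2]
grip_width: 0.0381
t 13.78 pos [0.5568 0.0042 0.1189] yaw 8.41 zaxis [ 0.001 -0.    -1.   ] F [-0.  -0.1 -0.2] w 0.0381
 delta mm in present tool axes [-0.7 -0.9  4.9] norm 5.0 dr [ 0.    -0.001 -0.002] alt [-1.00e-03 -0.00e+00  3.14e+00]
 delta mm if turned first [-0.6 -0.9  4.9]
```

```bash
python3 -m creep '[{"dr":[0,0,0],"delta_pos":[0,-0.7,4.5],"grip":0.45},{"dr":[0,0,0],"delta_pos":[0,0,0],"grip":0.3},{"dr":[0,0,0],"delta_pos":[0,0,0],"grip":0.2},{"dr":[0,0,0],"delta_pos":[0,0,0],"grip":0.12},{"dr":[0,0,0],"delta_pos":[0,0,0],"grip":0.05},{"dr":[0,0,0],"delta_pos":[0,0,0],"grip":0},{"dr":[0,0,0],"delta_pos":[0,0,0],"grip":0},{"dr":[0,0,0],"delta_pos":[0,0,0],"grip":0}]' 60
python3 - <<'E'
from h import *
from rig import robot
s=robot.observe();goto(s,.556,.005,.114,8.5)
c=robot.camera('wrist'); cv2.imwrite('pics/wrist8.png',cv2.cvtColor(c['color'],cv2.COLOR_RGB2BGR))
E
```

```text
time: 14.78
tool_pos: [0.5567, 0.0049, 0.1144]
tcp_rot: [0.0, 0.997, 0.073, 0.0]
contact_force: [0.5, -0.2, 2.1]
grip_width: 0.0046
t 14.78 pos [0.5567 0.0049 0.1144] yaw 8.41 zaxis [ 0.001  0.    -1.   ] F [ 0.5 -0.2  2.1] w 0.0046
 delta mm in present tool axes [-0.7 -0.2  0.4] norm 0.8 dr [ 0.    -0.001 -0.002] alt [-1.00e-03 -0.00e+00  3.14e+00]
 delta mm if turned first [-0.7 -0.2  0.4]
```

View pics/wrist8.png

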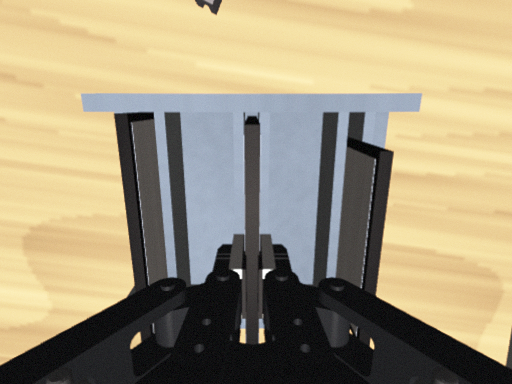

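```bash
python3 -m creep '[{"dr":[0,0,0],"delta_pos":[0,0,-2],"grip":0},{"dr":[0,0,0],"delta_pos":[0,0,-4],"grip":0},{"dr":[0,0,0],"delta_pos":[0,0,-6],"grip":0},{"dr":[0,0,0],"delta_pos":[0,0,-8],"grip":0},{"dr":[0,0,0],"delta_pos":[0,0,-10],"grip":0},{"dr":[0,0,0],"delta_pos":[0,0,0],"grip":0}]'
python3 - <<'E'
from h import *
from rig import robot
s=robot.observe();goto(s,.556,.005,.114,8.5)
for n in('wrist','scene'):
    c=robot.camera(n); cv2.imwrite(f'pics/{n}9.png',cv2.cvtColor(c['color'],cv2.COLOR_RGB2BGR))
E
```

```text
time: 15.58
tool_pos: [0.5572, 0.0048, 0.1458]
tcp_rot: [0.0, 0.997, 0.073, 0.001]
contact_force: [-0.6, -0.1, -2.4]
grip_width: 0.0045
t 15.57 pos [0.5572 0.0048 0.1458] yaw 8.41 zaxis [ 0.003 -0.    -1.   ] F [-0.6 -0.1 -2.4] w 0.0045
 delta mm in present tool axes [-1.2 -0.3 31.8] norm 31.8 dr [ 0.    -0.003 -0.002] alt [-4.00e-03 -1.00e-03  3.14e+00]
 delta mm if turned first [-1.1 -0.3 31.8]
```

View pics/wrist9.png

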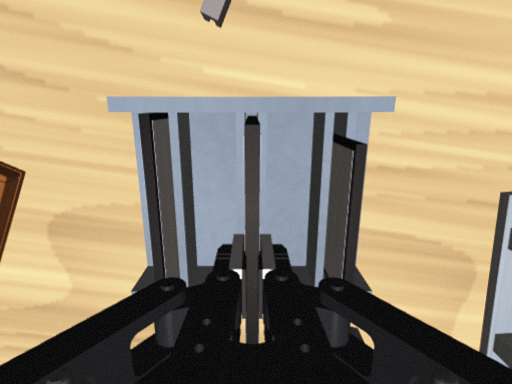

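View pics/scene9.png

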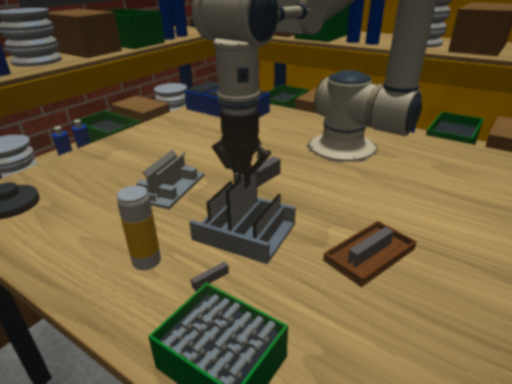

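```bash
python3 -m creep '[{"dr":[0,0,0],"delta_pos":[0,0,-10],"grip":0},{"dr":[0,0,0],"delta_pos":[0,0,-15],"grip":0},{"dr":[0,0,0],"delta_pos":[0,0,-20],"grip":0},{"dr":[0,0,0],"delta_pos":[0,0,-25],"grip":0},{"dr":[0,0,0],"delta_pos":[0,0,-20],"grip":0},{"dr":[0,0,0],"delta_pos":[0,0,-10],"grip":0},{"dr":[0,0,0],"delta_pos":[0,0,0],"grip":0}]'
python3 - <<'E'
from h import *
from rig import robot
s=robot.observe();goto(s,.508,-.2927,.245,14)
for n in('wrist','scene'):
    c=robot.camera(n); cv2.imwrite(f'pics/{n}10.png',cv2.cvtColor(c['color'],cv2.COLOR_RGB2BGR))
E
```

```text
time: 16.55
tool_pos: [0.5568, 0.0048, 0.245]
tcp_rot: [0.0, 0.997, 0.073, 0.001]
contact_force: [-0.4, 0.1, -1.9]
grip_width: 0.0044
t 16.55 pos [0.5568 0.0048 0.245 ] yaw 8.41 zaxis [ 0.002 -0.    -1.   ] F [-0.4  0.1 -1.9] w 0.0044
 delta mm in present tool axes [-91.8 287.2  -0. ] norm 301.5 dr [ 0.    -0.001 -0.098] alt [-2.000e-03 -1.000e-03  3.044e+00]
 delta mm if turned first [-119.3  276.9    0. ]
```

View pics/scene10.png

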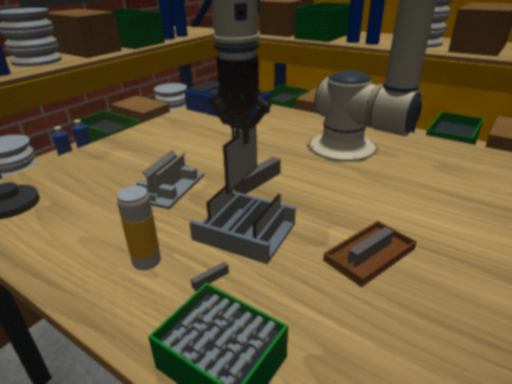

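```bash
python3 -m creep '[{"dr":[0,0,0],"delta_pos":[-5,17,0],"grip":0},{"dr":[0,0,0],"delta_pos":[-10,31,0],"grip":0},{"dr":[0,0,0],"delta_pos":[-13,40,0],"grip":0},{"dr":[0,0,0],"delta_pos":[-13,40,0],"grip":0},{"dr":[0,0,0],"delta_pos":[-13,40,0],"grip":0},{"dr":[0,0,0],"delta_pos":[-13,40,0],"grip":0},{"dr":[0,0,0],"delta_pos":[-12,38,0],"grip":0},{"dr":[0,0,0],"delta_pos":[-8,25,0],"grip":0},{"dr":[0,0,0],"delta_pos":[-5,16,0],"grip":0},{"dr":[0,0,-0.05],"delta_pos":[0,0,0],"grip":0},{"dr":[0,0,-0.048],"delta_pos":[0,0,0],"grip":0},{"dr":[0,0,0],"delta_pos":[0,0,0],"grip":0}]'
python3 - <<'E'
from h import *
from rig import robot
s=robot.observe();goto(s,.508,-.2927,.115,14)
for n in('wrist','scene','top'):
    c=robot.camera(n); cv2.imwrite(f'pics/{n}11.png',cv2.cvtColor(c['color'],cv2.COLOR_RGB2BGR))
E
```

```text
time: 18.15
tool_pos: [0.5072, -0.2926, 0.2437]
tcp_rot: [-0.0, 0.993, 0.122, -0.0]
contact_force: [-0.4, -0.2, -1.0]
grip_width: 0.005
t 18.15 pos [ 0.5072 -0.2926  0.2437] yaw 14.01 zaxis [-0.001  0.    -1.   ] F [-0.4 -0.2 -1. ] w 0.005
 delta mm in present tool axes [  0.8   0.4 128.7] norm 128.7 dr [-0.001  0.     0.   ] alt [-1.000e-03 -1.000e-03 -3.141e+00]
 delta mm if turned first [  0.7   0.3 128.7]
```

View pics/wrist11.png

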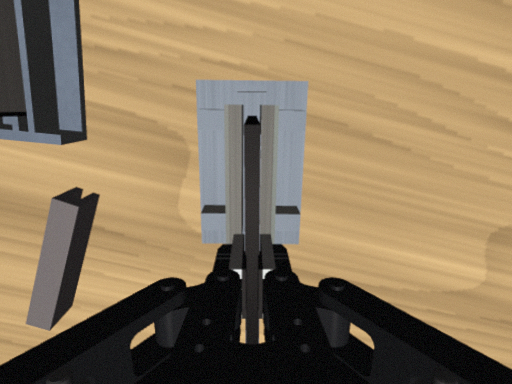

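View pics/scene11.png

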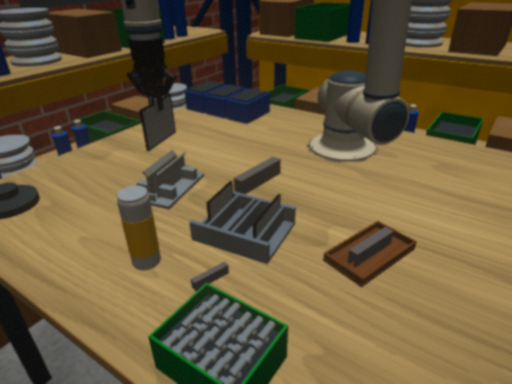

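```bash
python3 -m creep '[{"dr":[0,0,0],"delta_pos":[0.7,-0.3,15],"grip":0},{"dr":[0,0,0],"delta_pos":[0,0,25],"grip":0},{"dr":[0,0,0],"delta_pos":[0,0,15],"grip":0},{"dr":[0,0,0],"delta_pos":[0,0,10],"grip":0},{"dr":[0,0,0],"delta_pos":[0,0,10],"grip":0},{"dr":[0,0,0],"delta_pos":[0,0,10],"grip":0},{"dr":[0,0,0],"delta_pos":[0,0,0],"grip":0}]'
python3 - <<'E'
from h import *
from rig import robot
s=robot.observe();goto(s,.508,-.2927,.1144,14)
for n in('wrist','scene','top'):
    c=robot.camera(n); cv2.imwrite(f'pics/{n}12.png',cv2.cvtColor(c['color'],cv2.COLOR_RGB2BGR))
E
```

```text
time: 19.18
tool_pos: [0.5078, -0.2919, 0.1581]
tcp_rot: [-0.0, 0.993, 0.122, -0.001]
contact_force: [0.5, -0.1, -1.3]
grip_width: 0.005
t 19.18 pos [ 0.5078 -0.2919  0.1581] yaw 14.03 zaxis [-0.001  0.001 -1.   ] F [ 0.5 -0.1 -1.3] w 0.005
 delta mm in present tool axes [ 0.   0.9 43.7] norm 43.7 dr [-0.001  0.001  0.   ] alt [-1.000e-03 -2.000e-03 -3.141e+00]
 delta mm if turned first [-0.   0.8 43.7]
```

View pics/wrist12.png

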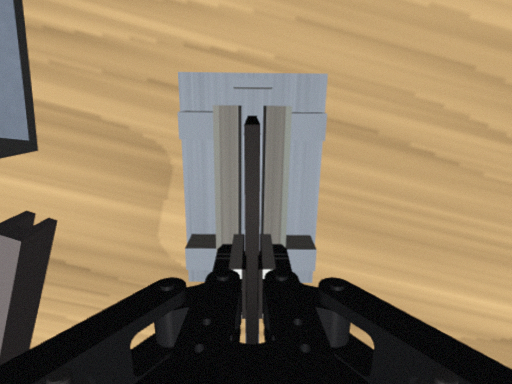

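View pics/scene12.png

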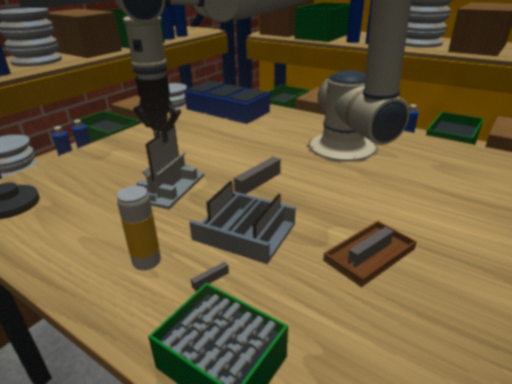

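```bash
python3 -m creep '[{"dr":[0,0,0],"delta_pos":[0,0,10],"grip":0},{"dr":[0,0,0],"delta_pos":[0,0,12],"grip":0},{"dr":[0,0,0],"delta_pos":[0,0,8],"grip":0},{"dr":[0,0,0],"delta_pos":[0,0,5],"grip":0},{"dr":[0,0,0],"delta_pos":[0,0,3],"grip":0},{"dr":[0,0,0],"delta_pos":[0,0,2],"grip":0},{"dr":[0,0,0],"delta_pos":[0,0,0],"grip":0}]'; python3 -m creep '[{"dr":[0,0,0],"delta_pos":[0,0,1],"grip":0},{"dr":[0,0,0],"delta_pos":[0,0,1],"grip":0},{"dr":[0,0,0],"delta_pos":[0,0,0],"grip":0}]'
```

```text
time: 20.2
tool_pos: [0.5081, -0.2921, 0.1192]
tcp_rot: [0.0, 0.993, 0.122, 0.0]
contact_force: [-0.4, 0.7, -2.2]
grip_width: 0.005
time: 20.58
tool_pos: [0.5081, -0.292, 0.117]
tcp_rot: [-0.0, 0.993, 0.122, -0.0]
contact_force: [-0.4, -0.9, -2.1]
grip_width: 0.0051
```

```bash
python3 -m creep '[{"dr":[0,0,0],"delta_pos":[0,0,1],"grip":0},{"dr":[0,0,0],"delta_pos":[0,0,0.7],"grip":0},{"dr":[0,0,0],"delta_pos":[0,0,0],"grip":0}]'; python3 -m creep '[{"dr":[0,0,0],"delta_pos":[0,0,0.7],"grip":0},{"dr":[0,0,0],"delta_pos":[0,0,0],"grip":0}]';  python3 -m creep '[{"dr":[0,0,0],"delta_pos":[0,0,0.6],"grip":0},{"dr":[0,0,0],"delta_pos":[0,0,0],"grip":0}]'
```

```text
time: 20.95
tool_pos: [0.508, -0.292, 0.1152]
tcp_rot: [-0.0, 0.993, 0.122, -0.0]
contact_force: [-0.7, 0.3, -2.2]
grip_width: 0.005
time: 21.2
tool_pos: [0.5081, -0.292, 0.1146]
tcp_rot: [-0.0, 0.993, 0.122, -0.0]
contact_force: [-0.4, 0.3, -1.7]
grip_width: 0.0047
time: 21.45
tool_pos: [0.5081, -0.2921, 0.1144]
tcp_rot: [0.0, 0.993, 0.122, 0.0]
contact_force: [-0.4, 0.2, 0.8]
grip_width: 0.0047
```

```bash
python3 -m creep '[{"dr":[0,0,0],"delta_pos":[0,0,0.5],"grip":0},{"dr":[0,0,0],"delta_pos":[0,0,0],"grip":0}]' 20;  python3 -m creep '[{"dr":[0,0,0],"delta_pos":[0,0,0],"grip":0.08},{"dr":[0,0,0],"delta_pos":[0,0,0],"grip":0.11},{"dr":[0,0,0],"delta_pos":[0,0,0],"grip":0.14},{"dr":[0,0,0],"delta_pos":[0,0,0],"grip":0.2},{"dr":[0,0,0],"delta_pos":[0,0,0],"grip":0.28},{"dr":[0,0,0],"delta_pos":[0,0,0],"grip":0.36},{"dr":[0,0,0],"delta_pos":[0,0,0],"grip":0.45},{"dr":[0,0,0],"delta_pos":[0,0,0],"grip":0.5},{"dr":[0,0,0],"delta_pos":[0,0,0],"grip":0.5}]'
python3 - <<'E'
from h import *
from rig import robot
s=robot.observe();goto(s,.508,-.2927,.1144,14)
for n in('wrist','scene','top'):
    c=robot.camera(n); cv2.imwrite(f'pics/{n}13.png',cv2.cvtColor(c['color'],cv2.COLOR_RGB2BGR))
E
```

```text
time: 21.7
tool_pos: [0.5082, -0.2922, 0.1144]
tcp_rot: [0.0, 0.993, 0.122, 0.0]
contact_force: [-1.8, 0.6, 4.2]
grip_width: 0.0051
time: 22.82
tool_pos: [0.5081, -0.2921, 0.1136]
tcp_rot: [-0.0, 0.993, 0.122, -0.0]
contact_force: [0.1, -0.8, -0.4]
grip_width: 0.0424
t 22.82 pos [ 0.5081 -0.2921  0.1136] yaw 14.03 zaxis [-0.  0. -1.] F [ 0.1 -0.8 -0.4] w 0.0424
 delta mm in present tool axes [-0.2  0.6 -0.8] norm 1.1 dr [-0.  0.  0.] alt [-0.    -0.    -3.141]
 delta mm if turned first [-0.2  0.6 -0.8]
```

View pics/wrist13.png

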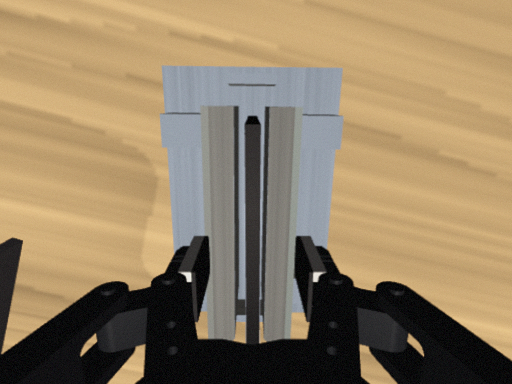

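The glass stands upright, centred (cols 246–260, slot 240–266). Retreat straight up.

```bash
python3 -m creep '[{"dr":[0,0,0],"delta_pos":[0,0,-5],"grip":0.5},{"dr":[0,0,0],"delta_pos":[0,0,-15],"grip":0.5},{"dr":[0,0,0],"delta_pos":[0,0,-25],"grip":0.5},{"dr":[0,0,0],"delta_pos":[0,0,-40],"grip":0.5},{"dr":[0,0,0],"delta_pos":[0,0,-40],"grip":0.5},{"dr":[0,0,0],"delta_pos":[0,0,-20],"grip":0.5},{"dr":[0,0,0],"delta_pos":[0,0,0],"grip":0.5},{"dr":[0,0,0],"delta_pos":[0,0,0],"grip":0.5}]'
python3 - <<'E'
from h import *
from rig import robot
s=robot.observe();goto(s,.508,-.2927,.1144,14)
I=[]
for n in('wrist','scene','top'):
    c=robot.camera(n); cv2.imwrite(f'pics/{n}14.png',cv2.cvtColor(c['color'],cv2.COLOR_RGB2BGR))
E
```

```text
time: 23.98
tool_pos: [0.5079, -0.2919, 0.2578]
tcp_rot: [-0.0, 0.993, 0.122, -0.0]
contact_force: [0.0, 0.6, -0.3]
grip_width: 0.0429
t 23.98 pos [ 0.5079 -0.2919  0.2578] yaw 14.03 zaxis [-0.001  0.001 -1.   ] F [ 0.   0.6 -0.3] w 0.0429
 delta mm in present tool axes [  0.    0.9 143.4] norm 143.4 dr [-0.001  0.001  0.   ] alt [-1.000e-03 -1.000e-03 -3.141e+00]
 delta mm if turned first [-1.000e-01  8.000e-01  1.434e+02]
```

View pics/wrist14.png

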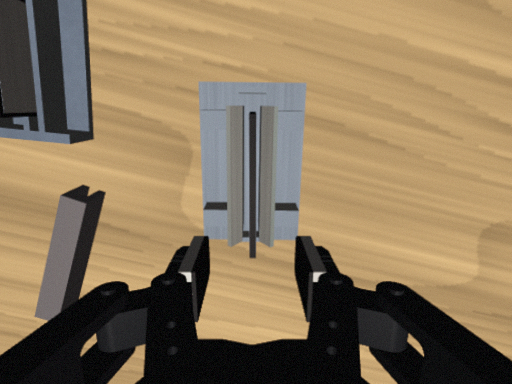

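View pics/scene14.png

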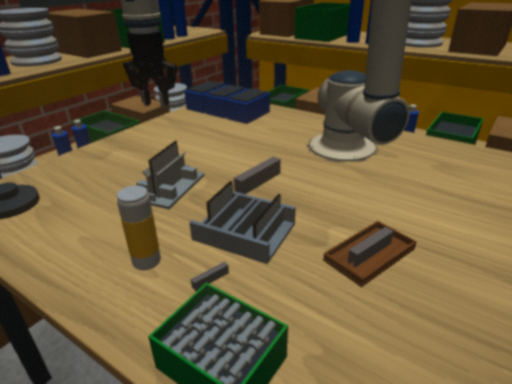

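View pics/top14.png

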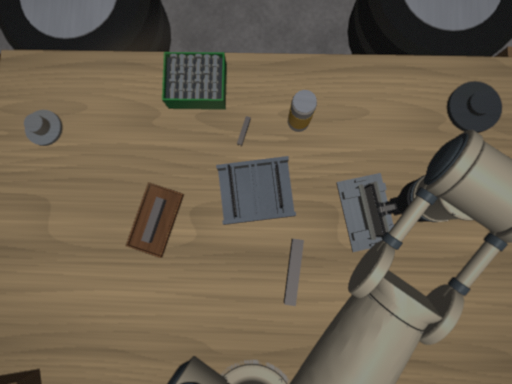

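All in place: glass upright in the stand, cap in the tray, the rest unmoved.

```bash
python3 -c "
from rig import robot
print(robot.finish_job())"
```

```text
the job is handed in; nothing more can be done
None
```

The job is done and handed in at about 24 s of the 72 s allowed. I took the cap off the tall glass in the middle rack slot and set it down right way up in the middle of the tray. Then I drew the glass up by its top edge and lowered it into the stand slot until it stood on the bottom.

- **Set-downs:** both were on the bottom before I let go. The force reading rose to about 9 N for the cap and went from −2 N to about +4 N for the glass.
- **Last pictures:** the glass stands upright in the centre of the stand slot and the cap lies upright in the tray. The other two glasses, the spray can and the two odd-sized caps look unmoved. The gripper is well clear above the stand.
- **Small disagreements:** the fingers read about 4.5–5 mm on the 6 mm glass, but the grip held throughout. The cap-finding network missed the middle cap in the wrist picture, so I checked its position from the picture edges instead. They agreed with the fit from the other cameras to about 1 mm.

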